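# Turn a chromatography column round for backflushing

## Task

The glass chromatography column with the long adapter is to be backflushed: draw it sideways out of the two spring clips on its drip tray, turn it end for end, and press it back fully home in the same two clips, so that the adapter points to the other side. Do not drop or fling the column, and do not disturb the steel column in the other tray or anything else standing on the bench.

Things in the scene. Friction and masses are not known exactly. Their poses are not given: they have to be found in the camera images.
- column: Glass column, 197 mm long in all, 0.22 to 0.37 kg: clear tube 26 mm in diameter, 104 mm long, packed with cream resin; at each end a black hexagonal fitting, 40 mm across flats, 20 mm long. It rests on the hexagons' flats and does not roll of itself. Origin on its axis at the middle of the tube; its y axis runs along it towards the adapter, z up as it lies.
- tray: Steel drip tray that carries the glass column, fixed, level, turned up to 15 degrees. Origin on the bench right below the clipped column's axis, midway between the clips; x points from the clips' mouths to their backs (away from the robot), y along the clipped column, z up. Floor 4 mm above the bench, from x -95 to +45 mm, y -105 to +105 mm; rim 8 mm high all round.
- tray_seat (a point): Where the column's origin is when clipped: on the clips' common axis midway between them, 25.5 mm above the bench; axes as the tray's. Drawn out, the column sinks 1.5 mm and lies on the tray's floor with its axis 24 mm above the bench, and can be slid along it and pressed in from there. It has 10 mm of play along y in the clips.
- adapter_end (a point): Outer end of the column's adapter, on its axis, 117 mm from the column's origin. Beyond the hexagon on this side: a white threaded rod (18 mm diameter, 33 mm long), then a black knob (26 mm diameter, 12 mm long). At the start it lies on the tray's +y side.
- guard_column: Bystander: a column all of steel, without an adapter, 160 mm long, clipped in the other tray. Origin on its axis at its middle, y along it. Leave alone.
- guard_tray: The other drip tray with the same clips, holding the steel column; origin and axes as the first tray's. Fixed. Either tray can stand on the left or the right.
- buffer_bottle: Bystander: clear glass bottle with blue cap, 72 mm in diameter, 150 mm high; origin at the centre of its base.
- amber_bottle: Bystander: brown glass bottle with black cap, 68 mm in diameter, 140 mm high; origin at the centre of its base.
- small_bottle: Bystander between the two trays: small clear bottle with blue cap, 44 mm in diameter, 95 mm high; origin at the centre of its base.
- beaker: Bystander: empty glass beaker, 72 mm in diameter, 90 mm high; origin at the centre of its base.
- spanner: Bystander: steel spanner, 160 mm long, lying flat beside the right-hand tray; origin under its middle.
- tip_box: Bystander: grey box of pipette tips, 85 x 120 mm, 59 mm high; origin at the centre of its base.
- outlet_end (a point): The column's other end, 80 mm from its origin: tip of a white nozzle (12 mm diameter, 8 mm long) beyond the hexagon.
- clip_a (a point): Centre of the steel C-clip at y = +36 mm of the tray, 12 mm wide: two sprung leaves, above and below the tube (19 mm above and below the axis at most), mouth open to -x, on a bracket behind it that ends 40 mm above the bench (x 16 to 42 mm, 20 mm wide). Drawing the tube out to -x or pressing it in to +x takes 10 to 20 N for both clips together; it snaps after about 10 mm.
- clip_b (a point): Centre of the like clip at y = -36 mm. Between the two clips and their brackets a gap of 50 mm is free, also behind the tube, down to the tray's floor.

How it is judged:
By the outcome, as a careful person would: the job done as asked, in the order asked, and still so for the second after the job is handed in, with the robot touching nothing.
It also fails if it takes over 72 s, if anything falls off the work surface, if the arm or the gripper's body presses on something with over 40 N, if the wrist force passes 120 N, or if a joint passes its speed limit or range.

## Robot

A 7-joint arm with a two-finger parallel gripper is mounted at the origin on the work surface. World frame = base frame: x ahead of the robot, y to its left, z up, the work surface at z = 0. Lengths are in m, angles in rad, forces in N, time in s.
With the tool pointing down it reaches from about 0.4 to 0.85 m from the base axis. Payload 10.4 kg.
Tool frame: the origin (TCP) lies on the centre line of the jaws, within the pads' length; the fingertips stand 14 mm ahead of it and the grasp point (between the pads) lies 5 mm behind it (manip.tip_reach is the distance from the TCP to the fingertips, in m); z points along the fingers, y is the line along which they close (so a half turn about z gives the same grasp; the last joint's range is limited). The gripper opens to 85 mm and grips with 20 to 120 N. Pads are 22 mm wide; open, the fingers measure 114 mm over their backs; the gripper's body (76 mm by 85 mm) begins 54 mm behind the grasp point. The pads swing forward as they close: fully open they stand 13 mm farther back than shut.
Start: joints at [1.19, 0.332, -0.065, 1.46, 0.022, 1.35, -0.088], TCP at [0.219, -0.585, 0.224] pointing down, gripper open.
Joint ranges: [-2.6, 2.6], [-0.5, 2.12], [-1.47, 1.34], [0.16, 2.42], [-1.27, 4.41], [0.06, 2.06], [-2.6, 2.6]. Speed limits (rad/s): [2.22, 2.22, 2.79, 2.79, 3.14, 3.14, 3.14].

## Interface

Orientations are given as a unit quaternion [x, y, z, w].
In Python, from workcell import manip gives the robot as it stands.
- The arm moves only by the shell command python3 -m pendant 'ROWS' [FORCE]. ROWS is JSON, a list of rows, each a list of 7 numbers: the shift along the tool's x, y, z in units of 50 mm (1.0 is 50 mm), then the turn, a rotation vector about the tool's x, y, z in units of 8 degrees (1.0 is 8 degrees), then the opening, from -1 (shut) to 1 (fully open), so that 0 is half open. In form: [[dx, dy, dz, ax, ay, az, jaw], ...]. A call has exactly 10 rows; each row is the pose to reach, as a shift and turn from the pose commanded when the call began, along the tool's axes at that moment; what a row does not reach only later rows make up. A row lasts 1/8 s, in which the tool goes at most 62.5 mm and 10.7 degrees, less where a joint would pass 70% of its speed; a pose out of reach is approached as far as the arm can. A call with a gripper value outside its range is refused whole. The fingers move at their own pace and stop on an object; FORCE is the grip in N (left out, the last holds). Time passes only in rows, so rows that repeat a pose let the fingers close, or fill a call up. It gives the time, the measured TCP pose, the force, the opening and the grip force at its end, in the units of the state.
- manip.get_obs(): the state, without advancing time (a new reading comes with each control period).
- manip.camera(name): name is "scene" or "top" or "wrist"; returns (picture, depth): 420x560x3 uint8, red, green, blue; 420x560 float32, m along the optical axis (not along the pixel's ray), 0 where there is no reading.
- manip.get_calibration(name): a dict with "fx", "fy", "cx", "cy" (pixels), "xyz" and "orientation" of the camera in the world. Camera axes: x right, y up, looking along -z (the intrinsics and any distortion apply to the point x, -y, -z); pixel columns grow to the right and rows downward; lengths in m; the calibration is good to about 2 mm. A picture is of the moment at which its call begins: read the wrist's pose just before it. get_calibration takes no time and is no camera call; for the wrist camera it gives the pose at the moment of the call.
- manip.hand_in(): hands the job in; it is judged then, once.
Trained networks look in the newest picture that a camera, given by its name, has taken for a name from the list of things; names that differ only in an ending like _2 or _b are one class to them, and where a whole thing is asked for, a point or a joint stands for the part that bears it (a point fixed in the world has none). Each returns a list of dicts, best first, with "p" (0 to 1); they miss things now and then, are a little off and sometimes report something else, mostly with a low value. They report only what shows in the picture. A call takes as long as a camera call.
- manip.find_in(thing, camera): "box" ([left, top, right, bottom] in pixels, round what is visible of it).
- manip.trace(thing, camera): "pixels" (420x560 bool, what is visible of it) and "box" ([left, top, right, bottom] in pixels, round what is visible of it).
- manip.tip_of(thing, camera): "pixel" ([column, row] in pixels: a listed point, or the origin of a listed thing).
The state is a dict: "clock": time; "joint_pos": joint angles; "joint_velocities": joint speeds; "tau": joint torques, N m; "position": TCP position; "ee_rot": TCP orientation; "ft_force": force on the tool from outside, world axes, zero at the start; "torque": the same for the moment, N m; "grip_width": opening from 0.0 (shut) to 1.0 (fully open); "grasp_force": force on a finger pad.
Only numpy, scipy, OpenCV 4.12 (cv2) and the standard library are available. Lean on these libraries where they do the work, as an engineer would, in place of code of your own. Each camera call takes 0.05 s, during which the arm holds its last target. There are 200 camera calls.

## Working session

There is one attempt and no reset: what is moved stays moved. The work goes in short steps, Python scripts to look and compute and a shell command to move; the robot and the scene stay as the last step left them, time stands still between calls to the robot, and variables do not carry over. Pictures are saved under pics/ and viewed, at most 10 in all, crops included, and the job is handed in when it is done.

```bash
ls; mkdir -p pics; cat > h.py <<'E'
import numpy as np, cv2
from scipy.spatial.transform import Rotation as R
from workcell import manip
def snap(name, png=None):
    cal=manip.get_calibration(name); im,d=manip.camera(name)
    if png: cv2.imwrite('pics/'+png, im[:,:,::-1])
    return cal,im,d
def world(cal,px,depth):
    px=np.atleast_2d(px).astype(float); depth=np.atleast_1d(depth)
    c=np.stack([(px[:,0]-cal['cx'])/cal['fx']*depth, -(px[:,1]-cal['cy'])/cal['fy']*depth, -depth],1)
    return R.from_quat(cal['orientation']).apply(c)+np.array(cal['xyz'])
def ray(cal,px): 
    o=np.array(cal['xyz']); v=world(cal,px,1.0)[0]-o
    return o,v/np.linalg.norm(v)
def atz(cal,px,z):
    o,v=ray(cal,px); return o+v*(z-o[2])/v[2]
def tri(rs):
    A=0;b=0
    for o,v in rs:
        P=np.eye(3)-np.outer(v,v); A=A+P; b=b+P@o
    return np.linalg.solve(A,b)
def project(cal,p):
    c=R.from_quat(cal['orientation']).inv().apply(np.array(p)-cal['xyz'])
    return np.array([cal['cx']+cal['fx']*c[0]/-c[2], cal['cy']-cal['fy']*c[1]/-c[2]])
E
python3 - <<'E'
from h import *
np.set_printoptions(precision=4,suppress=True)
C={}
for n in ['scene','top']:
    C[n],im,d=snap(n,n+'0.png')
    print(n,C[n])
    for t in ['adapter_end','outlet_end','column','clip_a','clip_b','tray_seat','guard_column','small_bottle','buffer_bottle','amber_bottle','beaker','tip_box','spanner','guard_tray','tray']:
        r=manip.tip_of(t,n)
        print(t,[(np.round(q['pixel'],1).tolist(),round(q['p'],2),atz(C[n],q['pixel'],0.0255).round(3).tolist()) for q in r[:2]])
print({k:np.round(v,3).tolist() for k,v in manip.get_obs().items()})
E
```

```text
pics
scene {'fx': 468.0396428544827, 'fy': 468.0396428544827, 'cx': 278.371722008493, 'cy': 207.9813264582066, 'xyz': array([ 1.3179, -0.0168,  1.1098]), 'orientation': array([0.2215, 0.2016, 0.6446, 0.7034])}
adapter_end [([229.0, 200.7], 0.8, [0.528, -0.087, 0.026])]
outlet_end [([158.8, 217.0], 0.96, [0.567, -0.283, 0.026]), ([343.8, 262.9], 0.71, [0.755, 0.206, 0.026])]
column [([188.5, 210.2], 0.74, [0.552, -0.201, 0.026])]
clip_a [([175.2, 209.3], 0.8, [0.545, -0.238, 0.026]), ([200.0, 207.4], 0.69, [0.545, -0.169, 0.026])]
clip_b [([175.2, 209.3], 0.8, [0.545, -0.238, 0.026]), ([200.0, 207.4], 0.69, [0.545, -0.169, 0.026])]
tray_seat [([188.0, 208.4], 0.66, [0.545, -0.202, 0.026])]
guard_column [([334.4, 195.8], 0.7, [0.537, 0.216, 0.026]), ([230.2, 198.1], 0.22, [0.519, -0.083, 0.026])]
small_bottle [([266.0, 198.4], 0.68, [0.529, 0.019, 0.026])]
buffer_bottle [([200.5, 275.9], 0.7, [0.76, -0.166, 0.026])]
amber_bottle [([343.9, 260.4], 0.66, [0.747, 0.208, 0.026])]
beaker [([272.4, 274.5], 0.81, [0.772, 0.018, 0.026])]
tip_box [([414.9, 156.4], 0.91, [0.41, 0.485, 0.026])]
s
[... 1464 characters left out ...]
6.5, 279.1], 0.71, [0.398, 0.487, 0.026]), ([276.2, 139.8], 0.21, [0.763, 0.013, 0.026])]
spanner [([435.2, 243.5], 0.94, [0.482, -0.405, 0.026]), ([345.7, 222.9], 0.41, [0.539, -0.169, 0.026])]
guard_tray [([203.2, 221.9], 0.84, [0.545, 0.208, 0.026])]
tray [([359.2, 218.4], 0.64, [0.55, -0.205, 0.026])]
{'clock': 1.6, 'joint_pos': [1.19, 0.332, -0.065, 1.46, 0.022, 1.35, -0.088], 'joint_velocities': [0.001, -0.001, 0.002, -0.001, 0.001, 0.001, -0.003], 'tau': [0.0, -62.522, 0.049, -39.182, 0.017, 0.002, -0.0], 'position': [0.219, -0.585, 0.224], 'ee_rot': [0.984, 0.178, 0.0, 0.0], 'ft_force': [0.242, -1.299, 0.355], 'torque': [0.062, -0.022, 0.017], 'grasp_force': 0.0, 'grip_width': 1.002}
```

View pics/scene0.png

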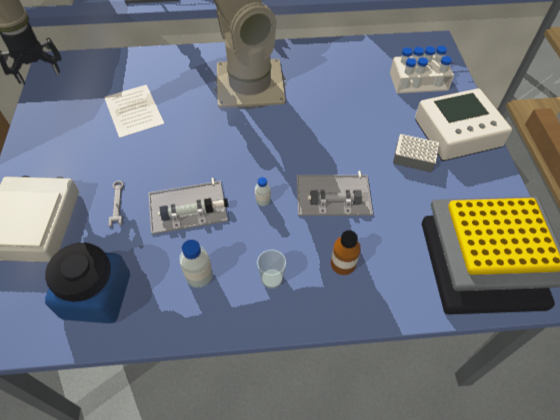

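View pics/top0.png

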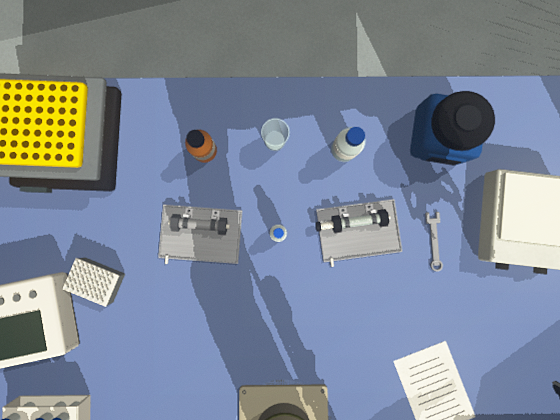

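Both views show the glass column in the right-hand tray (scene about 188,209; top about 360,219), with its adapter to the left (+y). The steel column is in the left tray and the small bottle stands between them, at top (277,230). Next I move over the tray to look with the wrist camera.

```bash
cat >> h.py <<'E'
def plan(p,yaw=None,tilt=None):
    """units for a target TCP p (world) and tool-x yaw (deg, tool down)"""
    o=manip.get_obs(); r=R.from_quat(o['ee_rot']); d=r.inv().apply(np.array(p)-o['position'])/0.05
    if yaw is None: a=np.zeros(3)
    else:
        t=R.from_euler('z',yaw,degrees=True)*R.from_euler('x',180,degrees=True)
        a=np.degrees((r.inv()*t).as_rotvec())/8
    print('units',np.round(d,2).tolist(),np.round(a,2).tolist())
def st():
    o=manip.get_obs(); r=R.from_quat(o['ee_rot']).as_matrix()
    print('t',round(float(o['clock']),2),'pos',np.round(o['position'],4),'yaw',round(np.degrees(np.arctan2(r[1,0],r[0,0])),2),'zdir',np.round(r[:,2],3),'F',np.round(o['ft_force'],1),'w',round(float(o['grip_width']),3),'gf',round(float(o['grasp_force']),1),'q',np.round(o['joint_pos'],2))
E
python3 -c "
from h import *
print([a for a in dir(manip) if a[0]!='_'], manip.tip_reach); st(); plan([0.5,-0.205,0.26],95)"
python3 -m pendant '[[7.9,-5.15,-0.7,0,0,-9.3,0],[7.9,-5.15,-0.7,0,0,-9.3,0],[7.9,-5.15,-0.7,0,0,-9.3,0],[7.9,-5.15,-0.7,0,0,-9.3,0],[7.9,-5.15,-0.7,0,0,-9.3,0],[7.9,-5.15,-0.7,0,0,-9.3,0],[7.9,-5.15,-0.7,0,0,-9.3,0],[7.9,-5.15,-0.7,0,0,-9.3,0],[7.9,-5.15,-0.7,0,0,-9.3,0],[7.9,-5.15,-0.7,0,0,-9.3,0]]'
python3 - <<'E'
from h import *
np.set_printoptions(precision=4,suppress=True)
st()
c,im,d=snap('wrist','w1.png'); print(c['xyz'],R.from_quat(c['orientation']).as_matrix()[:,2])
for t in ['adapter_end','outlet_end','clip_a','tray_seat','column']:
    print(t,[(np.round(q['pixel'],1).tolist(),round(q['p'],2),atz(c,q['pixel'],0.0255).round(4).tolist()) for q in manip.tip_of(t,'wrist')[:2]])
E
```

```text
['MotionError', 'camera', 'find_in', 'get_calibration', 'get_obs', 'hand_in', 'tip_of', 'tip_reach', 'trace'] 0.014
t 1.6 pos [ 0.2189 -0.5854  0.2239] yaw 20.5 zdir [ 0. -0. -1.] F [ 0.2 -1.3  0.4] w 1.002 gf 0.0 q [ 1.19  0.33 -0.06  1.46  0.02  1.35 -0.09]
units [7.93, -5.16, -0.72] [0.0, 0.0, -9.31]
clock: 2.85
position: [0.4983, -0.2067, 0.2588]
ee_rot: [0.677, 0.736, -0.0, 0.0]
ft_force: [-0.5, -0.0, -1.2]
grip_width: 0.496
grasp_force: 0.0
t 2.85 pos [ 0.4983 -0.2067  0.2588] yaw 94.85 zdir [-0. -0. -1.] F [-0.5 -0.  -1.2] w 0.496 gf 0.0 q [ 0.77  0.16 -0.51  1.61  0.08  1.39  0.33]
[ 0.4921 -0.1303  0.4085] [-0.0253  0.301   0.9533]
adapter_end [([320.5, 83.0], 0.75, [0.5352, -0.0898, 0.0255]), ([318.2, 149.0], 0.25, [0.5421, -0.1691, 0.0255])]
outlet_end [([318.2, 231.8], 0.84, [0.5563, -0.2848, 0.0255])]
clip_a [([319.7, 147.1], 0.92, [0.5438, -0.1665, 0.0255]), ([317.2, 201.1], 0.64, [0.5494, -0.2396, 0.0255])]
tray_seat [([317.8, 178.2], 0.8, [0.5463, -0.2076, 0.0255])]
column [([317.8, 178.8], 0.9, [0.5464, -0.2084, 0.0255])]
```

View pics/w1.png

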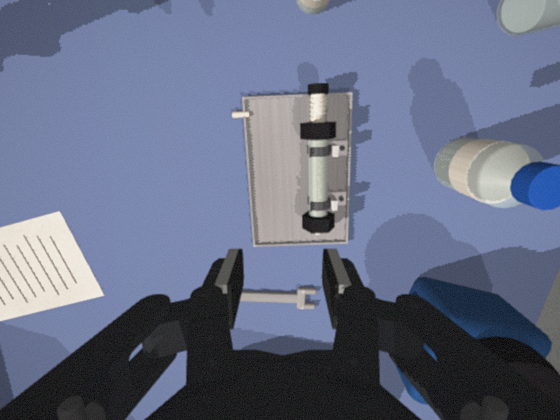

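```bash
python3 - <<'E'
from h import *
np.set_printoptions(precision=4,suppress=True)
obs={}
for n in ['top','scene','wrist']:
    c,im,d=snap(n)
    for t in ['adapter_end','outlet_end','clip_a','tray_seat']:
        for q in manip.tip_of(t,n)[:2]:
            if q['p']<.55: continue
            px=q['pixel']; 
            k=t
            p=atz(c,px,.0255)
            if t=='clip_a': k='clip_L' if p[1]>-.205 else 'clip_R'
            if t=='outlet_end' and p[1]>0: continue
            obs.setdefault(k,[]).append(ray(c,px))
    if n=='wrist': # hexagon depth along column
        for y in [-.27,-.26,-.25,-.15,-.145]:
            x=.5463-(y+.2076)*.1; px=np.round(project(c,[x,y,.04])).astype(int)
            print(y, px, world(c,px,d[px[1],px[0]])[0])
for k,v in obs.items(): print(k,len(v),tri(v))
E
```

```text
-0.27 [317 226] [ 0.551  -0.2678  0.0449]
-0.26 [318 219] [ 0.5517 -0.2589  0.0417]
-0.25 [318 212] [ 0.5512 -0.2506  0.0369]
-0.15 [320 135] [ 0.54   -0.1491  0.0466]
-0.145 [320 131] [ 0.5397 -0.1445  0.0445]
adapter_end 3 [ 0.5338 -0.0884  0.0261]
outlet_end 3 [ 0.5527 -0.2877  0.0111]
clip_L 3 [ 0.5432 -0.17    0.0295]
tray_seat 2 [ 0.5411 -0.2029  0.0316]
clip_R 1 [ 0.5031 -0.1506  0.3333]
```

The wrist view shows the column at image column about 318, with the knob at row 88, hexagons at rows 130 and 222, and clips at rows 149 and 201. I estimate the origin at about (0.546, -0.207) and the tray yaw at about 5.5°. Next I move above it and refine.

```bash
python3 -c "
from h import *
plan([0.543,-0.207,0.16],95.5)"
python3 -m pendant '[[-0.05,0.9,2.0,0,0,-0.1,0.1],[-0.05,0.9,2.0,0,0,-0.1,0.1],[-0.05,0.9,2.0,0,0,-0.1,0.1],[-0.05,0.9,2.0,0,0,-0.1,0.1],[-0.05,0.9,2.0,0,0,-0.1,0.1],[-0.05,0.9,2.0,0,0,-0.1,0.1],[-0.05,0.9,2.0,0,0,-0.1,0.1],[-0.05,0.9,2.0,0,0,-0.1,0.1],[-0.05,0.9,2.0,0,0,-0.1,0.1],[-0.05,0.9,2.0,0,0,-0.1,0.1]]'
cat > look.py <<'E'
from h import *
import sys
np.set_printoptions(precision=4,suppress=True)
st()
c,im,d=snap('wrist',sys.argv[1])
for t in ['adapter_end','outlet_end','clip_a','tray_seat','column']:
    print(t,[(np.round(q['pixel'],1).tolist(),round(q['p'],2),atz(c,q['pixel'],0.0255).round(4).tolist()) for q in manip.tip_of(t,'wrist')[:2]])
for t in ['column','tray']:
    m=manip.trace(t,'wrist')
    if not m: continue
    v,u=np.nonzero(m[0]['pixels']); px=np.stack([u,v],1); print(t,m[0]['p'],len(u),m[0]['box'])
    P=world(c,px,d[v,u]); ok=d[v,u]>0
    Q=np.array([atz(c,p,.03)[:2] for p in px]).astype(np.float32)
    if t=='column':
        l=cv2.fitLine(Q,cv2.DIST_L1,0,.001,.001).ravel(); l*=np.sign(l[1])
        print('dir yaw',np.degrees(np.arctan2(-l[0],l[1])),'pt',l[2:], 'x on line at y=-.207',l[2]+l[0]/l[1]*(-.207-l[3]))
        print('end along y',Q[:,1].min(),Q[:,1].max(),'topz',np.percentile(P[ok,2],[50,90,98]))
    else:
        F=np.array([atz(c,p,.004)[:2] for p in px]).astype(np.float32); print(cv2.minAreaRect(F))
E
python3 look.py w2.png
```

```text
units [-0.1, 0.88, 1.98] [0.0, 0.0, -0.07]
clock: 5.15
position: [0.5437, -0.2046, 0.1589]
ee_rot: [0.671, 0.741, -0.0, -0.0]
ft_force: [0.9, -0.6, 0.0]
grip_width: 0.55
grasp_force: 0.0
t 5.15 pos [ 0.5437 -0.2046  0.1589] yaw 95.7 zdir [-0. -0. -1.] F [ 0.9 -0.6  0. ] w 0.55 gf 0.0 q [ 0.71  0.33 -0.51  1.64  0.17  1.22  0.26]
adapter_end [([281.1, 70.8], 0.63, [0.5315, -0.0913, 0.0255])]
outlet_end [([285.4, 262.0], 0.97, [0.5549, -0.2804, 0.0255])]
clip_a [([283.2, 229.0], 0.84, [0.5486, -0.2421, 0.0255]), ([287.4, 158.7], 0.61, [0.5453, -0.1685, 0.0255])]
tray_seat [([282.1, 194.8], 0.67, [0.5438, -0.2052, 0.0255])]
column [([286.4, 196.8], 0.94, [0.5483, -0.2069, 0.0255])]
column 0.8 5262 [262.6, 70.1, 307.7, 272.4]
dir yaw 7.025619 pt [-0.5424  0.1756] x on line at y=-.207 -0.49522984
end along y -0.28829002 -0.089417614 topz [0.0362 0.0449 0.0457]
tray 0.68 20766 [169.8, 84.2, 332.9, 281.2]
((0.5141130089759827, -0.21140114963054657), (0.15997973084449768, 0.21682637929916382), 6.900092601776123)
```

View pics/w2.png

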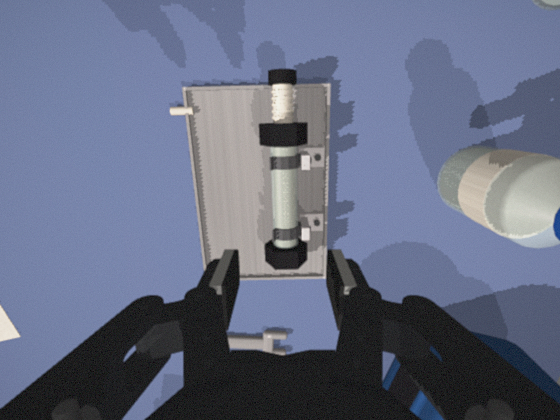

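The close view shows the column lying between the open fingers (centre about 285), with clips at rows 160 and 233. The line fit gives a tray yaw of about 6.9° and a column origin of about (0.546, -0.206), and the hexagon tops are at 45.5 mm as expected. Now I descend.

```bash
python3 -c "
from h import *
plan([0.546,-0.206,0.023],96.9)"
python3 -m pendant '[[0.02,0.05,0.5,0,0,-0.15,0.1],[0.02,0.05,1.0,0,0,-0.15,0.1],[0.02,0.05,1.4,0,0,-0.15,0.1],[0.02,0.05,1.7,0,0,-0.15,0.1],[0.02,0.05,2.0,0,0,-0.15,0.1],[0.02,0.05,2.2,0,0,-0.15,0.1],[0.02,0.05,2.4,0,0,-0.15,0.1],[0.02,0.05,2.55,0,0,-0.15,0.1],[0.02,0.05,2.7,0,0,-0.15,0.1],[0.02,0.05,2.7,0,0,-0.15,0.1]]' 60
python3 -c "
from h import *
st(); plan([0.546,-0.206,0.023],96.9); snap('wrist','w3.png')"
```

```text
units [-0.03, 0.04, 2.72] [0.0, 0.0, -0.15]
clock: 6.8
position: [0.5459, -0.2032, 0.0234]
ee_rot: [0.663, 0.748, -0.0, -0.0]
ft_force: [0.0, -0.3, 0.3]
grip_width: 0.55
grasp_force: 0.0
t 6.8 pos [ 0.5459 -0.2032  0.0234] yaw 96.91 zdir [-0.001  0.    -1.   ] F [ 0.  -0.3  0.3] w 0.55 gf 0.0 q [ 0.67  0.48 -0.48  1.76  0.26  0.97  0.21]
units [-0.06, -0.0, 0.01] [-0.0, -0.0, 0.0]
```

View pics/w3.png

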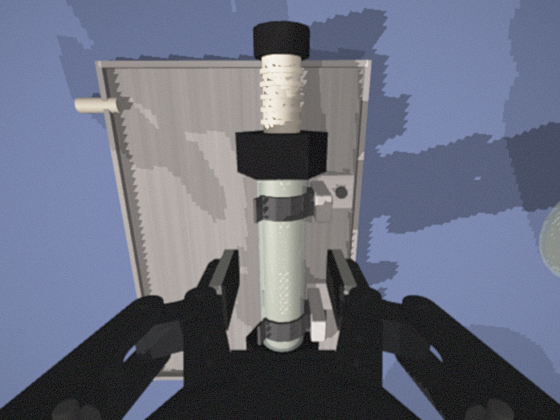

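The fingers straddle the tube between the clips (tube centre about 283, fingers about 285), with no contact so far. Closing.

```bash
python3 -m pendant '[[0,0,0,0,0,0,-0.2],[0,0,0,0,0,0,-0.35],[0,0,0,0,0,0,-0.5],[0,0,0,0,0,0,-0.7],[0,0,0,0,0,0,-1],[0,0,0,0,0,0,-1],[0,0,0,0,0,0,-1],[0,0,0,0,0,0,-1],[0,0,0,0,0,0,-1],[0,0,0,0,0,0,-1]]' 70
python3 -c "
from h import *
st()
yd=np.radians(6.9); plan(np.array([0.5459,-0.2032,0.0234])-0.055*np.array([np.cos(yd),np.sin(yd),0]))"
```

```text
clock: 8.1
position: [0.5457, -0.2035, 0.0244]
ee_rot: [0.663, 0.748, -0.0, -0.0]
ft_force: [-5.3, -0.3, 6.3]
grip_width: 0.196
grasp_force: 59.1
t 8.1 pos [ 0.5457 -0.2035  0.0244] yaw 96.89 zdir [-0.001 -0.    -1.   ] F [-5.3 -0.3  6.3] w 0.196 gf 59.1 q [ 0.67  0.48 -0.48  1.76  0.26  0.97  0.21]
units [0.01, -1.1, 0.02] [0.0, 0.0, 0.0]
```

```bash
python3 -c "
from h import *
c,im,d=snap('wrist'); cv2.imwrite('pics/w4.png',cv2.resize(im[180:400,150:420,::-1],None,fx=2.5,fy=2.5))"
```

```text
(no output)
```

View pics/w4.png

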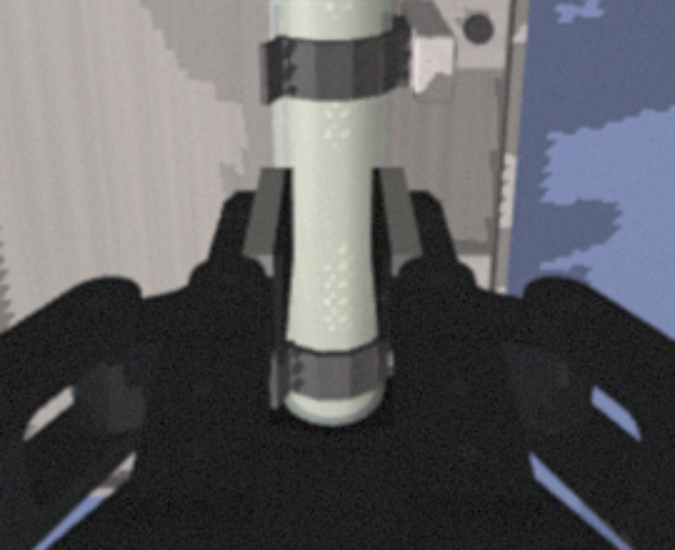

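```bash
python3 - <<'E'
from h import *
np.set_printoptions(precision=1,suppress=True,linewidth=200)
o=manip.get_obs(); r=R.from_quat(o['ee_rot']); c,im,d=snap('wrist')
for row in [235,252,258,268,280]:
    u=np.arange(240,330,4); P=world(c,np.stack([u,0*u+row],1),d[row,u])
    T=r.inv().apply(P-o['position'])*1000
    print(row); print(np.c_[u,T,P[:,2]*1000].T)
E
```

```text
235
[[240.  244.  248.  252.  256.  260.  264.  268.  272.  276.  280.  284.  288.  292.  296.  300.  304.  308.  312.  316.  320.  324.  328. ]
 [  3.5   3.9   3.4   3.4   3.7  14.9  16.6  16.9  17.9  18.   18.1  18.5  17.7  17.8  17.1  16.5  15.1   3.6   3.8   3.6   4.    3.6   4.1]
 [-26.7 -24.1 -21.7 -19.1 -16.5 -11.8  -9.4  -7.2  -5.   -3.   -1.    1.1   3.1   5.2   7.3   9.5  11.8  16.5  19.1  21.6  24.1  26.7  29.1]
 [ 20.9  19.9  21.1  21.1  20.4  -5.7  -9.6 -10.4 -12.8 -12.9 -13.2 -14.1 -12.3 -12.4 -10.8  -9.4  -6.2  20.5  20.2  20.7  19.8  20.6  19.5]
 [  3.5   4.5   3.3   3.3   4.   30.1  34.   34.8  37.2  37.3  37.5  38.4  36.7  36.8  35.2  33.8  30.6   3.8   4.1   3.7   4.6   3.8   4.9]]
252
[[240.  244.  248.  252.  256.  260.  264.  268.  272.  276.  280.  284.  288.  292.  296.  300.  304.  308.  312.  316.  320.  324.  328. ]
 [ -8.4  -8.7  -8.2  -8.4  10.3  10.6  10.3   7.6   8.2   8.7   8.4   8.5   8.9   7.7   7.7  10.6  10.5  10.4  10.3  -8.5  -8.7  -8.4  -8.1]
 [-27.2 -24.7 -22.  -19.5 -13.1 -11.   -9.   -7.3  -5.2  -3.   -1.    1.1   3.2   5.3   7.4   9.1  11.2 
[... 1749 characters left out ...]
.  244.  248.  252.  256.  260.  264.  268.  272.  276.  280.  284.  288.  292.  296.  300.  304.  308.  312.  316.  320.  324.  328. ]
 [  6.6   6.6  10.4  10.7  10.7  10.4   5.5  -9.3  -9.1  -7.6  -8.   -7.7  -8.3  -8.5  -9.3   0.5  10.5  10.5  10.6  10.1   6.5   6.6   6.8]
 [-18.5 -16.8 -14.2 -12.4 -10.8  -9.1  -8.   -7.6  -5.4  -3.1  -1.    1.1   3.3   5.5   7.7   8.8   9.3  11.   12.7  14.4  17.   18.7  20.5]
 [-36.9 -36.9 -43.  -43.5 -43.5 -43.  -35.1 -11.2 -11.6 -14.  -13.3 -13.7 -12.9 -12.5 -11.3 -26.9 -43.2 -43.2 -43.3 -42.5 -36.6 -36.8 -37.1]
 [ 61.3  61.3  67.4  67.9  67.8  67.4  59.5  35.6  36.   38.4  37.7  38.1  37.3  36.8  35.7  51.3  67.6  67.5  67.7  66.8  61.   61.2  61.5]]
```

The picture and depth show the pads holding only the upper chord of the tube. The tips are at about z 36 mm and the gap is 16.6 mm, so the fingertips stand about 25 mm higher than the reported TCP implies. I'll open, go down by 22 mm while watching the force, and close again.

```bash
python3 -m pendant '[[0,0,0,0,0,0,0.1],[0,0,0,0,0,0,0.1],[0,0,0,0,0,0,0.1],[0,0,0,0,0,0,0.1],[0,0,0.04,0,0,0,0.1],[0,0,0.1,0,0,0,0.1],[0,0,0.16,0,0,0,0.1],[0,0,0.2,0,0,0,0.1],[0,0,0.24,0,0,0,0.1],[0,0,0.24,0,0,0,0.1]]' 70
cat > tips.py <<'E'
from h import *
np.set_printoptions(precision=1,suppress=True,linewidth=200)
st(); o=manip.get_obs(); r=R.from_quat(o['ee_rot']); c,im,d=snap('wrist')
v,u=np.mgrid[150:400,150:420]; v=v.ravel();u=u.ravel()
P=world(c,np.stack([u,v],1),d[v,u]); T=r.inv().apply(P-o['position'])*1000
for s in (-1,1):
    m=(T[:,1]*s>6)&(T[:,1]*s<60)&(abs(T[:,0]-10.5)<2.5)&(P[:,2]*1000>6)&(T[:,2]<25)
    m&=(im[v,u].astype(int).ptp(1)<30) if hasattr(im,'ptp') else (np.ptp(im[v,u].astype(int),axis=1)<30)
    q=T[m]; k=np.argsort(-q[:,2])[:40]; print('side',s,'lowest pts T',q[k][::8].round(1).tolist(),'world z',(P[m][k][::8,2]*1000).round(1))
E
python3 tips.py
```

```text
clock: 9.45
position: [0.546, -0.2033, 0.0117]
ee_rot: [0.663, 0.748, -0.0, -0.0]
ft_force: [0.2, -0.2, -0.4]
grip_width: 0.55
grasp_force: 0.0
t 9.45 pos [ 0.5 -0.2  0. ] yaw 96.9 zdir [-0.  0. -1.] F [ 0.2 -0.2 -0.4] w 0.55 gf 0.0 q [ 0.7  0.5 -0.5  1.8  0.3  0.9  0.2]
side -1 lowest pts T [[9.7, -24.5, -12.0], [10.2, -24.8, -13.1], [10.2, -27.7, -14.3], [10.4, -29.2, -14.6], [10.6, -25.5, -15.1]] world z [23.8 24.8 26.  26.4 26.9]
side 1 lowest pts T [[9.0, 42.9, 5.1], [8.7, 44.6, 4.5], [12.0, 45.3, 4.1], [10.2, 44.3, 3.9], [9.7, 44.3, 3.7]] world z [6.6 7.2 7.7 7.9 8.1]
```

```bash
python3 -m pendant '[[0,0,0.06,0,0,0,0.1],[0,0,0.12,0,0,0,0.1],[0,0,0.18,0,0,0,0.1],[0,0,0.24,0,0,0,0.1],[0,0,0.24,0,0,0,-0.1],[0,0,0.24,0,0,0,-0.3],[0,0,0.24,0,0,0,-0.6],[0,0,0.24,0,0,0,-1],[0,0,0.24,0,0,0,-1],[0,0,0.24,0,0,0,-1]]' 70
python3 tips.py
```

```text
clock: 10.75
position: [0.5457, -0.2034, 0.0003]
ee_rot: [0.663, 0.748, -0.0, -0.0]
ft_force: [-4.8, 0.7, 6.0]
grip_width: 0.279
grasp_force: 68.4
t 10.75 pos [ 0.5 -0.2  0. ] yaw 96.89 zdir [-0. -0. -1.] F [-4.8  0.7  6. ] w 0.279 gf 68.4 q [ 0.7  0.5 -0.5  1.8  0.3  0.9  0.2]
side -1 lowest pts T [[10.2, -17.8, -10.6], [10.1, -17.7, -11.7], [10.5, -15.9, -13.7], [10.4, -17.9, -14.6], [10.0, -17.2, -16.1]] world z [10.9 12.  14.  14.9 16.4]
side 1 lowest pts T [[11.0, 43.3, -6.1], [9.5, 46.5, -6.6], [9.6, 45.9, -6.9], [9.2, 45.8, -7.3], [12.2, 45.5, -7.5]] world z [6.3 6.8 7.1 7.6 7.7]
```

The grip is now around the tube (tips at 11 mm). Now I draw it straight out to the tray's -x.

```bash
python3 -m pendant '[[0,-0.06,0,0,0,0,-1],[0,-0.12,0,0,0,0,-1],[0,-0.18,0,0,0,0,-1],[0,-0.25,0,0,0,0,-1],[0,-0.35,0,0,0,0,-1],[0,-0.5,0,0,0,0,-1],[0,-0.65,0,0,0,0,-1],[0,-0.8,0,0,0,0,-1],[0,-0.95,0,0,0,0,-1],[0,-0.95,0,0,0,0,-1]]' 80
python3 look.py w5.png
```

```text
clock: 12.05
position: [0.4983, -0.2093, -0.0001]
ee_rot: [0.664, 0.748, -0.0, -0.0]
ft_force: [-0.2, 1.7, -3.6]
grip_width: 0.281
grasp_force: 79.1
t 12.05 pos [ 0.4983 -0.2093 -0.0001] yaw 96.86 zdir [-0. -0. -1.] F [-0.2  1.7 -3.6] w 0.281 gf 79.1 q [ 0.72  0.44 -0.48  1.88  0.25  0.89  0.24]
adapter_end [([284.3, 7.1], 0.62, [0.4855, -0.0956, 0.0255]), ([366.5, 257.9], 0.18, [0.5369, -0.1929, 0.0255])]
outlet_end []
clip_a [([387.7, 212.9], 0.89, [0.5417, -0.1696, 0.0255])]
tray_seat [([377.9, 283.3], 0.6, [0.5453, -0.2058, 0.0255])]
column [([282.7, 284.1], 0.76, [0.499, -0.2119, 0.0255])]
column 0.87 21524 [227.0, 0.0, 336.3, 357.1]
dir yaw 6.861086 pt [-0.4934  0.168 ] x on line at y=-.207 -0.44827345
end along y -0.25035948 -0.094184734 topz [0.0354 0.0441 0.0449]
tray 0.63 55209 [143.7, 48.1, 500.1, 411.2]
((0.5148385167121887, -0.21211296319961548), (0.1621745526790619, 0.2192014753818512), 7.100862979888916)
```

View pics/w5.png

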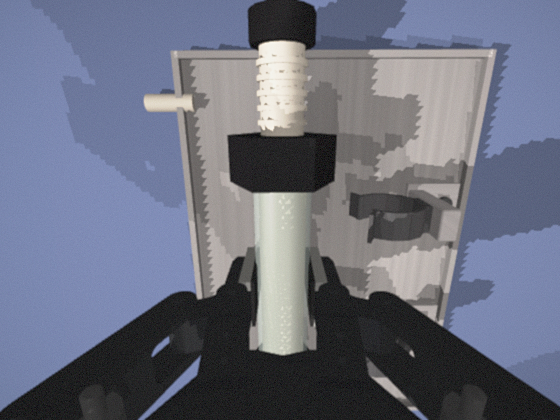

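The column is out of the clips; the free clip is at about (390,215). It is held level, and its origin lies about 2.5 mm behind the TCP along the column. Next I lift.

```bash
python3 -m pendant '[[0,0,-0.2,0,0,0,-1],[0,0,-0.5,0,0,0,-1],[0,0,-0.9,0,0,0,-1],[0,0,-1.4,0,0,0,-1],[0,0,-1.9,0,0,0,-1],[0,0,-2.4,0,0,0,-1],[0,0,-2.9,0,0,0,-1],[0,0,-3.3,0,0,0,-1],[0,0,-3.5,0,0,0,-1],[0,0,-3.5,0,0,0,-1]]' 80
python3 -c "
from h import *
st()"
python3 -m pendant '[[0,0,0,0,0,0.8,-1],[0,0,0,0,0,2,-1],[0,0,0,0,0,3.2,-1],[0,0,0,0,0,4.4,-1],[0,0,0,0,0,5.6,-1],[0,0,0,0,0,6.8,-1],[0,0,0,0,0,8,-1],[0,0,0,0,0,9.2,-1],[0,0,0,0,0,10.4,-1],[0,0,0,0,0,11.25,-1]]' 80
python3 -c "
from h import *
st()"
```

```text
clock: 13.7
position: [0.4993, -0.2091, 0.1757]
ee_rot: [0.663, 0.748, 0.0, 0.001]
ft_force: [-0.4, 0.3, -3.8]
grip_width: 0.278
grasp_force: 79.1
t 13.7 pos [ 0.4993 -0.2091  0.1757] yaw 96.9 zdir [ 0.001 -0.001 -1.   ] F [-0.4  0.3 -3.8] w 0.278 gf 79.1 q [ 0.78  0.22 -0.53  1.73  0.12  1.22  0.34]
clock: 14.95
position: [0.4985, -0.2088, 0.1739]
ee_rot: [0.998, 0.058, -0.001, -0.0]
ft_force: [-0.2, -0.7, -4.1]
grip_width: 0.279
grasp_force: 79.1
t 14.95 pos [ 0.4985 -0.2088  0.1739] yaw 6.64 zdir [-0.002  0.001 -1.   ] F [-0.2 -0.7 -4.1] w 0.279 gf 79.1 q [ 0.64  0.21 -0.37  1.74  0.08  1.22 -1.2 ]
```

```bash
python3 -m pendant '[[0,0,0,0,0,0.8,-1],[0,0,0,0,0,2,-1],[0,0,0,0,0,3.2,-1],[0,0,0,0,0,4.4,-1],[0,0,0,0,0,5.6,-1],[0,0,0,0,0,6.8,-1],[0,0,0,0,0,8,-1],[0,0,0,0,0,9.2,-1],[0,0,0,0,0,10.4,-1],[0,0,0,0,0,11.2,-1]]' 80
python3 -c "
from h import *
st(); plan([.498,-.209,.174],-83.1)"
```

```text
clock: 16.2
position: [0.497, -0.2099, 0.1697]
ee_rot: [0.775, -0.632, -0.005, 0.002]
ft_force: [-0.4, 0.6, -4.4]
grip_width: 0.282
grasp_force: 79.0
t 16.2 pos [ 0.497  -0.2099  0.1697] yaw -78.44 zdir [-0.01   0.003 -1.   ] F [-0.4  0.6 -4.4] w 0.282 gf 79.0 q [ 0.18  0.19  0.15  1.76 -0.03  1.21 -2.6 ]
units [-0.01, -0.02, -0.09] [0.07, 0.03, 0.58]
```

```bash
python3 -c "
from h import *
print(manip.get_obs()['joint_pos'])"
python3 -m pendant '[[0,0,-0.1,0,0,0.1,-1],[0,0,-0.1,0,0,0.2,-1],[0,0,-0.1,0,0,0.3,-1],[0,0,-0.1,0.07,0.03,0.4,-1],[0,0,-0.1,0.07,0.03,0.5,-1],[0,0,-0.1,0.07,0.03,0.58,-1],[0,0,-0.1,0.07,0.03,0.58,-1],[0,0,-0.1,0.07,0.03,0.58,-1],[0,0,-0.1,0.07,0.03,0.58,-1],[0,0,-0.1,0.07,0.03,0.58,-1]]' 80
python3 -c "
from h import *
st(); plan([.498,-.209,.174],-83.1)
print(manip.get_obs()['joint_pos'])"
```

```text
[ 0.18400761  0.18763482  0.14658781  1.75999403 -0.02846493  1.20685618
 -2.60128886]
clock: 17.45
position: [0.4977, -0.2097, 0.1756]
ee_rot: [0.749, -0.663, 0.0, -0.0]
ft_force: [-0.1, 0.2, -4.0]
grip_width: 0.278
grasp_force: 79.1
t 17.45 pos [ 0.4977 -0.2097  0.1756] yaw -83.04 zdir [ 0.001 -0.    -1.   ] F [-0.1  0.2 -4. ] w 0.278 gf 79.1 q [-0.23  0.19  0.61  1.78 -0.12  1.2  -2.6 ]
units [-0.01, -0.01, 0.03] [-0.01, -0.0, 0.01]
[-0.22807077  0.19054652  0.61209607  1.78200182 -0.1170341   1.204238
 -2.60274394]
```

```bash
python3 -m pendant '[[0,0,0.2,0,0,0,-1],[0,0,0.6,0,0,0,-1],[0,0,1.0,0,0,0,-1],[0,0,1.5,0,0,0,-1],[0,0,2.0,0,0,0,-1],[0,0,2.4,0,0,0,-1],[0,0,2.7,0,0,0,-1],[0,0,2.9,0,0,0,-1],[0,0,3.0,0,0,0,-1],[0,0,3.0,0,0,0,-1]]' 80
python3 look.py w6.png; python3 -c "
from h import *
plan([.498,-.2115,.001],-83.1)"
```

```text
clock: 18.7
position: [0.4981, -0.2097, 0.0257]
ee_rot: [0.749, -0.663, 0.001, -0.0]
ft_force: [-0.3, 0.0, -2.8]
grip_width: 0.28
grasp_force: 79.1
t 18.7 pos [ 0.4981 -0.2097  0.0257] yaw -83.04 zdir [ 0.001 -0.    -1.   ] F [-0.3  0.  -2.8] w 0.28 gf 79.1 q [-0.16  0.39  0.56  1.92 -0.26  0.91 -2.49]
adapter_end [([283.9, 12.5], 0.84, [0.5124, -0.3299, 0.0255]), ([196.3, 252.5], 0.35, [0.5474, -0.2061, 0.0255])]
outlet_end [([190.3, 190.0], 0.36, [0.5518, -0.2426, 0.0255])]
clip_a [([206.8, 306.2], 0.65, [0.5399, -0.1708, 0.0255]), ([190.9, 191.0], 0.56, [0.5515, -0.2421, 0.0255])]
tray_seat [([198.8, 249.9], 0.58, [0.546, -0.2079, 0.0255])]
column [([284.8, 282.7], 0.91, [0.4948, -0.1928, 0.0255])]
column 0.98 21744 [230.5, 1.0, 339.3, 357.5]
dir yaw 7.031233 pt [-0.4971  0.2026] x on line at y=-.207 -0.44660795
end along y -0.33412445 -0.14451611 topz [0.0611 0.0698 0.0707]
tray 0.9 42260 [100.9, 49.5, 376.8, 372.5]
((0.5216676592826843, -0.20777732133865356), (0.14666390419006348, 0.2176070362329483), 7.068075656890869)
units [0.04, 0.01, 0.5] [-0.01, -0.0, 0.01]
```

View pics/w6.png

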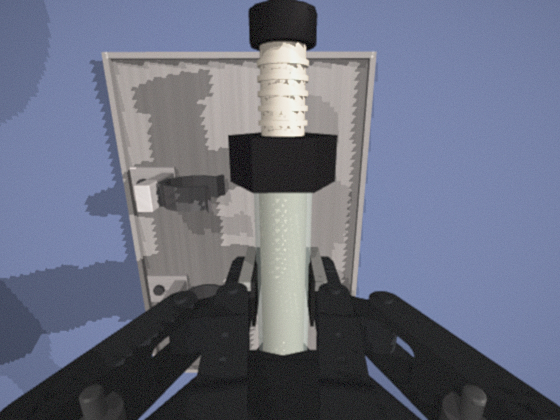

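The adapter now points to -y, with the knob at (283,25) and the clips on the left at rows 190 and 290. The heights match the first grip, so nothing has slipped. I lower to clip height, shift 5.5 mm along the tray, then press in.

```bash
python3 -m pendant '[[0.03,0,0.1,0,0,0,-1],[0.06,0,0.2,0,0,0,-1],[0.09,0,0.3,0,0,0,-1],[0.11,0,0.38,0,0,0,-1],[0.11,0,0.45,0,0,0,-1],[0.11,0,0.5,0,0,0,-1],[0.11,0,0.5,0,0,0,-1],[0.11,0,0.5,0,0,0,-1],[0.11,0,0.5,0,0,0,-1],[0.11,0,0.5,0,0,0,-1]]' 80
python3 -c "
from h import *
st(); plan([.5457,-.209,.0005],-83.1)"
```

```text
clock: 20.35
position: [0.4988, -0.215, 0.0007]
ee_rot: [0.749, -0.663, 0.001, -0.0]
ft_force: [0.7, 1.0, -4.0]
grip_width: 0.275
grasp_force: 79.1
t 20.35 pos [ 0.4988 -0.215   0.0007] yaw -83.03 zdir [ 0.001 -0.    -1.   ] F [ 0.7  1.  -4. ] w 0.275 gf 79.1 q [-0.13  0.44  0.54  1.92 -0.29  0.86 -2.46]
units [-0.01, -0.95, 0.01] [-0.01, -0.0, 0.01]
```

```bash
python3 -m pendant '[[0,-0.15,0,0,0,0,-1],[0,-0.3,0,0,0,0,-1],[0,-0.45,0,0,0,0,-1],[0,-0.6,0,0,0,0,-1],[0,-0.7,0,0,0,0,-1],[0,-0.78,0,0,0,0,-1],[0,-0.86,0,0,0,0,-1],[0,-0.94,0,0,0,0,-1],[0,-0.99,0,0,0,0,-1],[0,-0.99,0,0,0,0,-1]]' 80
python3 -c "
from h import *
st(); plan([.5457,-.209,.0005],-83.1)"
```

```text
clock: 21.6
position: [0.5467, -0.2092, 0.0006]
ee_rot: [0.749, -0.663, -0.001, 0.0]
ft_force: [-8.3, 0.3, 3.3]
grip_width: 0.28
grasp_force: 80.5
t 21.6 pos [ 0.5467 -0.2092  0.0006] yaw -83.05 zdir [-0.002  0.    -1.   ] F [-8.3  0.3  3.3] w 0.28 gf 80.5 q [-0.14  0.52  0.52  1.8  -0.32  0.91 -2.49]
units [-0.01, 0.02, 0.0] [0.01, 0.0, 0.01]
```

```bash
python3 -m pendant '[[0,-0.02,0,0,0,0,-1],[0,-0.04,0,0,0,0,-1],[0,-0.06,0,0,0,0,-1],[0,-0.06,0,0,0,0,-1],[0,-0.06,0,0,0,0,-1],[0,-0.06,0,0,0,0,-1],[0,-0.06,0,0,0,0,-1],[0,-0.06,0,0,0,0,-1],[0,-0.06,0,0,0,0,-1],[0,-0.06,0,0,0,0,-1]]' 80
python3 -c "
from h import *
st()"
```

```text
clock: 22.85
position: [0.5467, -0.2091, 0.0005]
ee_rot: [0.748, -0.663, -0.003, 0.002]
ft_force: [-22.0, 2.6, 14.7]
grip_width: 0.276
grasp_force: 81.9
t 22.85 pos [ 5.467e-01 -2.091e-01  5.000e-04] yaw -83.12 zdir [-0.006  0.002 -1.   ] F [-22.    2.6  14.7] w 0.276 gf 81.9 q [-0.14  0.52  0.53  1.8  -0.32  0.91 -2.49]
```

The column meets a stiff stop, so it is home. Relax, open, retreat upward.

```bash
python3 -m pendant '[[0,0.04,0,0,0,0,-1],[0,0.06,0,0,0,0,-1],[0,0.07,0,0,0,0,-0.7],[0,0.07,0,0,0,0,-0.4],[0,0.07,0,0,0,0,-0.2],[0,0.07,0,0,0,0,0],[0,0.07,0,0,0,0,0.1],[0,0.07,0,0,0,0,0.1],[0,0.07,0,0,0,0,0.1],[0,0.07,0,0,0,0,0.1]]' 60
python3 -m pendant '[[0,0,-0.1,0,0,0,0.1],[0,0,-0.3,0,0,0,0.1],[0,0,-0.6,0,0,0,0.1],[0,0,-1.0,0,0,0,0.1],[0,0,-1.5,0,0,0,0.1],[0,0,-2.0,0,0,0,0.1],[0,0,-2.5,0,0,0,0.1],[0,0,-3,0,0,0,0.1],[0,0,-3.2,0,0,0,0.1],[0,0,-3.2,0,0,0,0.1]]' 60
python3 look.py w7.png
```

```text
clock: 24.1
position: [0.5473, -0.2091, 0.0007]
ee_rot: [0.749, -0.663, 0.001, -0.0]
ft_force: [-0.8, 0.1, 0.4]
grip_width: 0.548
grasp_force: 0.0
clock: 25.35
position: [0.5474, -0.2091, 0.1614]
ee_rot: [0.749, -0.663, 0.001, -0.001]
ft_force: [-0.3, 0.1, -0.7]
grip_width: 0.552
grasp_force: 0.0
t 25.35 pos [ 0.5474 -0.2091  0.1614] yaw -83.03 zdir [ 0.003 -0.    -1.   ] F [-0.3  0.1 -0.7] w 0.552 gf 0.0 q [-0.25  0.33  0.65  1.68 -0.21  1.2  -2.56]
adapter_end [([282.9, 71.0], 0.79, [0.5616, -0.3235, 0.0255]), ([97.0, 334.5], 0.71, [0.7479, -0.0092, 0.0255])]
outlet_end [([284.8, 265.9], 0.79, [0.5355, -0.1285, 0.0255])]
clip_a [([281.6, 162.1], 0.94, [0.5528, -0.2419, 0.0255]), ([286.6, 227.2], 0.67, [0.5393, -0.1742, 0.0255])]
tray_seat [([284.0, 194.1], 0.65, [0.5465, -0.2098, 0.0255])]
column [([285.3, 196.4], 0.89, [0.5448, -0.2075, 0.0255])]
column 0.72 5238 [261.3, 71.7, 311.1, 272.6]
dir yaw 7.0814347 pt [-0.5497  0.2358] x on line at y=-.207 -0.4946944
end along y -0.32417923 -0.12580365 topz [0.0361 0.0447 0.0457]
tray 0.96 20177 [239.3, 85.5, 384.3, 279.8]
((0.5143421292304993, -0.2097378373146057), (0.1596609205007553, 0.2155064046382904), 7.587783336639404)
```

View pics/w7.png

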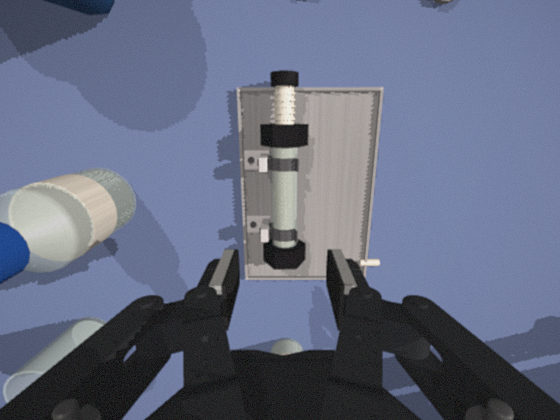

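The column lies in both clips, with bands at rows 163 and 234. The axis is within 0.3 mm of its starting line, the hexagon tops are at the starting height, and the adapter points to -y. Nothing is touching it, so I'm handing in.

```bash
python3 -c "
from h import *
print(manip.hand_in())"
```

```text
the job is handed in; nothing more can be done
None
```

I drew the column out of its two clips, turned it end for end and pressed it back fully home with the adapter now pointing to -y, then handed the job in at about 26 s of the 72 s; no verdict came back.

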